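# Brace the glaze jar in the fence corner and unscrew its lid

## Robot

A 6-joint arm with a two-finger parallel gripper is mounted at the origin on the work surface; the furniture and walls round the work are solid. World frame = base frame: x ahead of the robot, y to its left, z up, the work surface at z = 0. Lengths are in m, angles in rad, forces in N, time in s.
With the tool pointing down it reaches from about 0.25 to 0.725 m from the base axis. Payload 4 kg.
Tool frame: the origin (TCP) lies on the mounting face of the last link; the fingertips stand 173 mm ahead of it and the grasp point (between the pads) lies 155 mm ahead of it; z points along the fingers, y is the line along which they close (so a half turn about z gives the same grasp; the last joint's range is limited). The gripper opens to 85 mm and grips with 20 to 120 N. Pads are 22 mm wide; open, the fingers measure 114 mm over their backs; the gripper's body (76 mm by 85 mm) begins 54 mm behind the grasp point. The pads swing forward as they close: fully open they stand 13 mm farther back than shut.
Start: joints at [0, 0.241, 0.005, 1.335, 0, 1.571], TCP at [0.5, 0, 0.405] pointing down, gripper open.
Joint ranges: [-2.72, 2.72], [-1.05, 1.87], [-1.09, 1.28], [-1.99, 2.15], [-1.42, 1.44], [-3.14, 3.14]. Speed limits (rad/s): [2.79, 2.79, 3.14, 3.14, 3.14, 3.14].

## Interface

Orientations are given as a unit quaternion [w, x, y, z].
In Python, from workcell import get_obs, capture, calibration, finish_job gives the robot as it stands. The module is installed in compiled form; this text tells all that it offers.
- The arm moves only by the tool jog_arm, never from a script. Its argument "steps" is a list of rows, each a list of 5 numbers: the finger opening in mm, from 0 to 85.4, then the shift along the tool's x, y, z in units of 50 mm (1.0 is 50 mm), then the turn about the tool's z in rad. A call has 1 to 8 rows; each row is the pose to reach, as a shift and turn from the pose commanded when the call began, along the tool's axes at that moment; what a row does not reach only later rows make up. A row lasts 1/10 s, in which the tool goes at most 50 mm and 8.59 degrees, less where a joint would pass 70% of its speed; a pose out of reach is approached as far as the arm can. A call with a gripper value outside its range is refused whole. The fingers move at their own pace and stop on an object; the grip force is fixed at half the most. Time passes only in rows, so rows that repeat a pose let the fingers close. It gives the time, the measured TCP pose, the force, the opening and the grip force at its end, in the units of the state.
- get_obs(): the state, without advancing time (a new reading comes with each control period).
- capture(name): name is "scene" or "side" or "wrist"; returns the picture (400x640x3 uint8, red, green, blue); there is no depth.
- calibration(name): a dict with "camera_matrix" (3x3 intrinsics, pixels), "dist" ([k1, k2, p1, p2, k3] as OpenCV has them; the pictures are not rectified), "R" (3x3) and "t" (3): a world point X has camera coordinates R X + t. Camera axes: x right, y down, z forward; pixel columns grow to the right and rows downward; lengths in m; the calibration is good to about 2 mm. A picture is of the moment at which its call begins: read the wrist's pose just before it. calibration takes no time and is no camera call; for the wrist camera it gives the pose at the moment of the call.
- finish_job(): hands the job in; it is judged then, once.
The state is a dict: "time_s": time; "joint_positions": joint angles; "joint_velocities": joint speeds; "tau": joint torques, N m; "eef_pos": TCP position; "tcp_rot": TCP orientation; "contact_force": force on the tool from outside, world axes, zero at the start; "moment": the same for the moment, N m; "grip_width": opening from 0.0 (shut) to 1.0 (fully open); "finger_force": force on a finger pad.
Only numpy, scipy, OpenCV 4.12 (cv2) and the standard library are available. Lean on these libraries where they do the work, as an engineer would, in place of code of your own. Each camera call takes 0.05 s, during which the arm holds its last target. There are 200 camera calls.

## Task

Push the closed square glaze jar square and flush into the inner corner of the wooden fence, so that it cannot turn. Then, with the jar staying flush in the corner and standing on the table, unscrew its tight cap (anticlockwise from above) until the threads let go, and raise it clear of the neck. Finish still holding the cap level and still, centred a centimetre or two above the jar's neck; do not put it down, and leave the bowl, the clear cup and the tape roll alone.

Things in the scene. Friction and masses are not known exactly. Their poses are not given: they have to be found in the camera images.
- fence: L-shaped fence of two light wooden battens, each 24 mm thick, 58 mm high and 170 mm long inside, fixed to the table. Origin: the inner corner at table height. The far batten's inner face is the plane x = 0 and runs from the corner to -y; the left batten's inner face is y = 0 and runs to -x. The jar belongs on the -x, -y side.
- seat (a point): Point on the table in the fence corner, 45 mm from both inner faces: the jar's origin lies here when the jar is flush in the corner. Axes as the fence's.
- jar: Loose square white plastic jar with a paper label on one side, 0.6 to 0.95 kg: body 90 x 90 mm, 66 mm high to the flat shoulder, then a round neck whose rubber-topped end, hidden by the cap, is 89 mm above the table. Origin: centre of its underside; z up, x and y square to its sides. It starts turned at most 15 degrees from the fence's directions.
- cap: Ribbed grey screw cap on the jar, 64 mm across, 22 mm high, 45 g. Origin: centre of its lower rim, z up; closed, the rim is 71 mm above the table (5 mm above the jar's shoulder), the top 93 mm.
- thread (a point): Point on the neck's axis, in the thread, 76 mm above the table. The three-start thread with sprung seal takes about 1 N m to turn, more than the jar resists unless braced. Turning the cap anticlockwise lifts it 3 mm; it is free after about 55 degrees, lifts straight off between 60 and 95, and meets the next stop at about 105. It is fully tight at the start.
- bowl: Bystander: small teal bowl, 113 mm across, 47 mm high, origin under its centre.
- glaze_cup: Bystander: thin clear cup with dry glaze, 75 mm across, 72 mm high, origin under its centre.
- tape: Bystander: roll of tape lying flat, 89 mm across, 24 mm high, origin under its centre.
Things that resemble listed ones, but are neither listed nor needed, are in the scene too. What is meant by the cap is not green or pink, and is the smaller of those in its own colour.

How it is judged:
By the outcome, as a careful person would: the job done as asked, in the order asked, and still so for the second after the job is handed in, while the arm keeps its last pose, push and grip.
It also fails if it takes over 58 s, if anything falls off the work surface, if the arm or the gripper's body presses on something with over 40 N, if the wrist force passes 120 N, or if a joint passes its speed limit or range.

## Working session

There is one attempt and no reset: what is moved stays moved. The work goes in short steps, Python scripts to look and compute and a tool call to move; the robot and the scene stay as the last step left them, time stands still between calls to the robot, and variables do not carry over. Pictures are saved under pics/ and viewed, at most 10 in all, crops included, and the job is handed in when it is done.

Besides the shell and the picture viewer there is one more tool, called after "Emit:" as name(argument=value, ...), one argument or row to a line, values as JSON. jog_arm: Moves the arm, as the interface text tells. Its arguments: {"type":"object","properties":{"steps":{"type":"array","items":{"type":"array","items":{"type":"number"}}}},"required":["steps"]}

```bash
mkdir -p pics
python3 - <<'E'
from workcell import *
import cv2,numpy as np
o=get_obs();print(o['eef_pos'],o['tcp_rot'],o['time_s'])
a=capture("scene");b=capture("side")
cv2.imwrite("pics/a.png",a[:,:,::-1]);cv2.imwrite("pics/b.png",b[:,:,::-1])
for n in("scene","side","wrist"):
    c=calibration(n);print(n,c['camera_matrix'],c['dist'],-np.array(c['R']).T@c['t'])
E
```

```text
[4.99744477e-01 1.60469943e-05 4.03828956e-01] [-0.00071053  0.70710013  0.70711271 -0.00071593] 0.0
scene [[498.21770102   0.         321.22290962]
 [  0.         498.21770102 195.80134783]
 [  0.           0.           1.        ]] [-0.12294955  0.          0.          0.          0.        ] [-0.22472442 -0.87683311  0.77844722]
side [[500.37049767   0.         319.62166807]
 [  0.         500.37049767 193.27237741]
 [  0.           0.           1.        ]] [-0.01524474  0.          0.          0.          0.        ] [-0.05235742 -0.92216882  0.61798388]
wrist [[338.72861065   0.         318.30109988]
 [  0.         338.72861065 200.57307652]
 [  0.           0.           1.        ]] [-0.03203036  0.          0.          0.          0.        ] [0.49888406 0.06901275 0.37229054]
```

View pics/a.png

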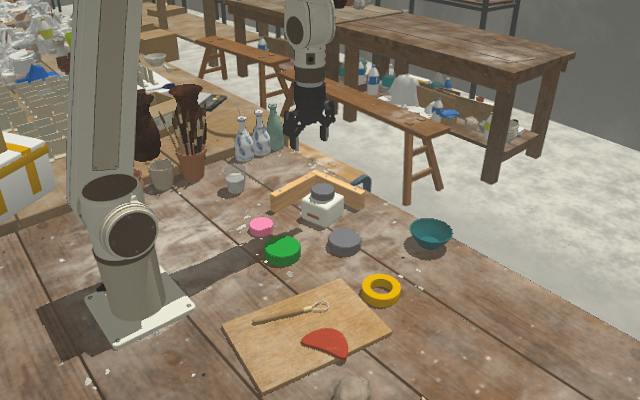

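View pics/b.png

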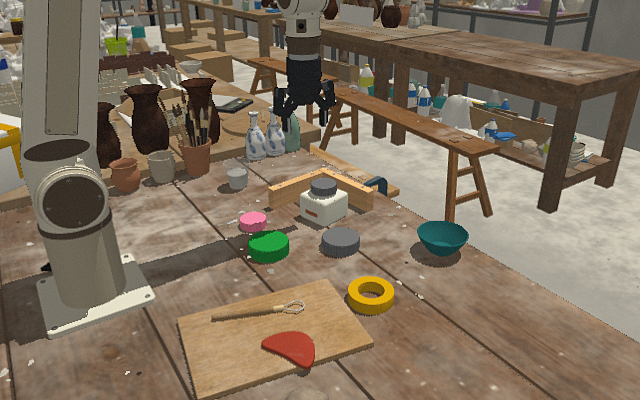

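The scene image shows the jar at about (322,205) with its grey cap at (322,188). The fence is behind it, with its corner near (323,172). The larger grey decoy lies at (343,241), the bowl at (431,234), the tape at (381,290) and the cup at (234,183).

```bash
cat > h.py <<'E'
from workcell import *
import cv2,numpy as np
def ray(c,uv,z):
    p=cv2.undistortPoints(np.array([[uv]],float),np.array(c['camera_matrix']),np.array(c['dist']))[0,0]
    R=np.array(c['R']);t=np.array(c['t']);o=-R.T@t;d=R.T@np.array([p[0],p[1],1]);return (o+d*(z-o[2])/d[2])[:2]
E
python3 - <<'E'
from h import *
for n,pts in dict(scene=[((322,187),.093),((323,171),.058),((271,193),.058),((366,190),.058),((431,222),.047),((234,176),.072),((343,236),.02),((262,222),.02),((283,243),.025)],side=[((323,183),.093),((320,169),.058),((269,187),.058),((373,186),.058)]).items():
    c=calibration(n)
    for p,z in pts: print(n,p,ray(c,p,z).round(3))
w=calibration("wrist");a=capture("wrist");cv2.imwrite("pics/c.png",a[:,:,::-1])
np.savez("w1.npz",**{k:np.array(v) for k,v in w.items()},img=a)
E
```

```text
scene (322, 187) [0.553 0.015]
scene (323, 171) [0.659 0.132]
scene (271, 193) [0.461 0.127]
scene (366, 190) [ 0.678 -0.034]
scene (431, 222) [ 0.706 -0.25 ]
scene (234, 176) [0.421 0.257]
scene (343, 236) [ 0.512 -0.118]
scene (262, 222) [0.388 0.071]
scene (283, 243) [ 0.37  -0.048]
side (323, 183) [0.552 0.009]
side (320, 169) [0.636 0.151]
side (269, 187) [0.464 0.129]
side (373, 186) [ 0.689 -0.017]
```

View pics/c.png

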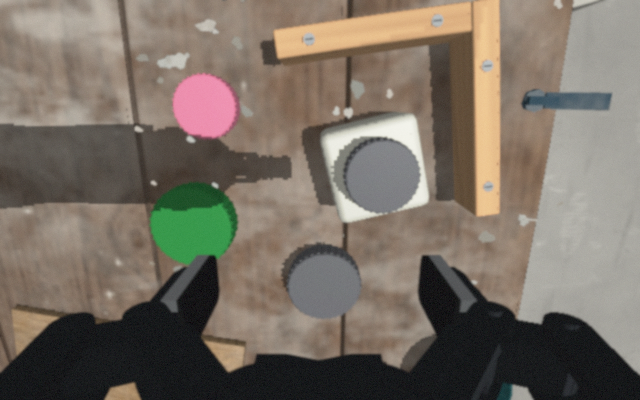

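The wrist view from above shows the jar shoulder's corners at (322,129), (414,114), (429,207) and (343,222), and the cap top centred at about (382,175). The fence's inner top edges run from (277,63) to its corner at (471,33) and on to (477,215).

Run:
```python
from h import *
w=np.load("w1.npz");a=w['img']
big=cv2.resize(a[0:240,260:520],None,fx=2.5,fy=2.5,interpolation=cv2.INTER_CUBIC)
cv2.imwrite("pics/d.png",big[:,:,::-1])
f=[ray(w,p,.058) for p in[(277,63),(471,33),(477,215)]];print("fence",np.round(f,4))
d=f[1]-f[0];e=f[1]-f[2];print("angles",np.degrees([np.arctan2(d[1],d[0]),np.arctan2(e[1],e[0])-np.pi/2]))
j=[ray(w,p,.066) for p in[(322,129),(414,114),(429,207),(343,222)]];print("jar",np.round(j,4),np.mean(j,0))
for k in range(4):
    d=j[(k+1)%4]-j[k];print(np.linalg.norm(d).round(4),np.degrees(np.arctan2(d[1],d[0])).round(1))
print("cap",ray(w,(382,175),.093))
```

```text
fence [[ 0.4626  0.1042]
 [ 0.6293  0.1288]
 [ 0.6543 -0.0351]]
angles [8.42186812 8.6713011 ]
jar [[ 0.5017  0.0481]
 [ 0.5827  0.0612]
 [ 0.6033 -0.0244]
 [ 0.522  -0.0393]] [0.55240864 0.01140136]
0.082 9.2
0.088 -76.4
0.0827 -169.6
0.0897 103.0
cap [0.55193575 0.01199895]
```

View pics/d.png

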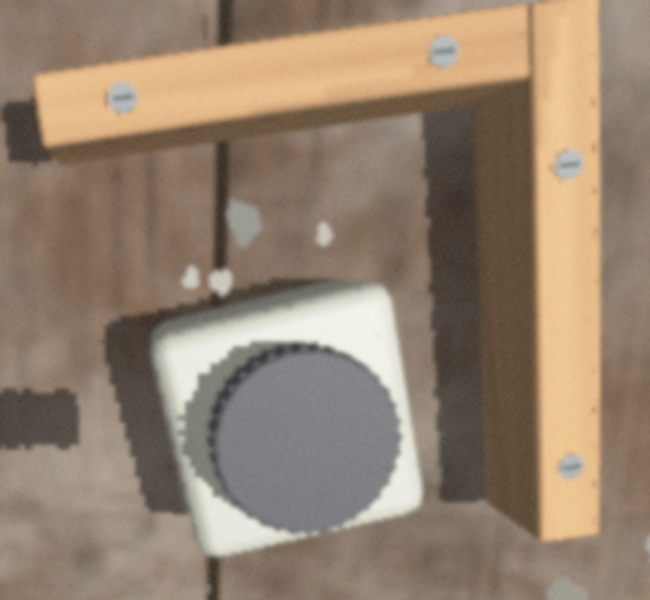

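The crop puts the fence's inner top corner at (530,78) and its ends at (45,147) and (541,540), with the cap disc centred at about (307,440). The fence is turned about 8.4° and the jar about 12°. The seat is near (0.592, 0.079), and the jar and cap are near (0.552, 0.0115). I'll grip the cap and use it to steer the jar.

Emit:
jog_arm(
  steps=[
    [85,0.23,1.05,0.8,0],
    [85,0.23,1.05,1.6,0],
    [85,0.23,1.05,2.2,0],
    [85,0.23,1.05,2.8,0],
    [85,0.23,1.05,3.0,0],
    [85,0.23,1.05,3.15,0],
    [85,0.23,1.05,3.3,0],
    [85,0.23,1.05,3.3,0],
  ],
)

```text
time_s: 0.95
eef_pos: [0.5527, 0.0115, 0.2401]
tcp_rot: [0.0, 0.707, 0.707, 0.0]
contact_force: [-0.2, 0.6, 0.2]
grip_width: 0.998
finger_force: 0.0
```

Run:
```python
from h import *
o=get_obs();print(o['eef_pos'],o['contact_force'],o['moment'],o['joint_positions'])
a=capture("side");b=capture("wrist")
s=cv2.resize(a[140:260,240:420],None,fx=3,fy=3)
cv2.imwrite("pics/e.png",np.vstack([cv2.resize(s,(540,360)),cv2.resize(b,(540,240))[:,:]])[:,:,::-1])
```

```text
[0.55268868 0.01145904 0.24006806] [-0.20973435  0.59918093  0.20520967] [ 0.04837256  0.00907012 -0.00881836] [ 2.07289323e-02  4.66840215e-01 -1.18719947e-01  9.84483339e-01
  5.74639464e-06  1.59160052e+00]
```

View pics/e.png

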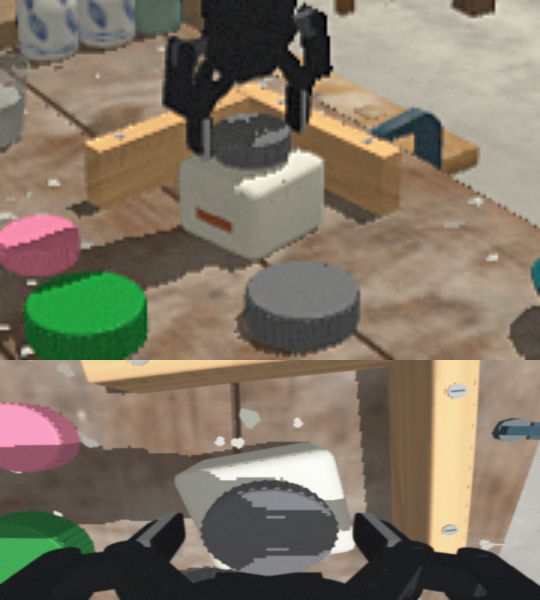

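The fingers straddle the cap, centred on it, with the tips partway down its side. Next I'll lower slightly and close.

Emit:
jog_arm(
  steps=[
    [85,0,0,0.04,0],
    [60,0,0,0.04,0],
    [60,0,0,0.04,0],
    [60,0,0,0.04,0],
    [60,0,0,0.04,0],
    [60,0,0,0.04,0],
    [60,0,0,0.04,0],
    [60,0,0,0.04,0],
  ],
)

```text
time_s: 1.85
eef_pos: [0.5529, 0.0115, 0.239]
tcp_rot: [0.001, 0.707, 0.707, 0.001]
contact_force: [-0.8, -0.2, 5.0]
grip_width: 0.734
finger_force: 64.2
```

Emit:
jog_arm(
  steps=[
    [60,0.1,0.06,0,0.02],
    [60,0.3,0.17,0,0.04],
    [60,0.5,0.29,0,0.06],
    [60,0.7,0.4,0,0.06],
    [60,0.9,0.51,0,0.06],
    [60,1.05,0.6,0,0.06],
    [60,1.15,0.66,0,0.06],
    [60,1.15,0.66,0,0.06],
  ],
)

```text
time_s: 2.65
eef_pos: [0.5856, 0.0683, 0.2389]
tcp_rot: [0.001, 0.728, 0.685, -0.001]
contact_force: [-3.1, -4.1, 6.7]
grip_width: 0.736
finger_force: 64.4
```

Run:
```python
from h import *
o=get_obs();print(o['eef_pos'],o['contact_force'],o['moment'])
b=capture("wrist");w=calibration("wrist")
np.savez("w2.npz",**{k:np.array(v) for k,v in w.items()},img=b)
cv2.imwrite("pics/f.png",cv2.resize(b[0:220,150:550],None,fx=2,fy=2,interpolation=cv2.INTER_CUBIC)[:,:,::-1])
```

```text
[0.58560651 0.06831848 0.23890406] [-3.09864508 -4.10980945  6.68252231] [-0.76005628  0.47476091 -0.05046568]
```

View pics/f.png

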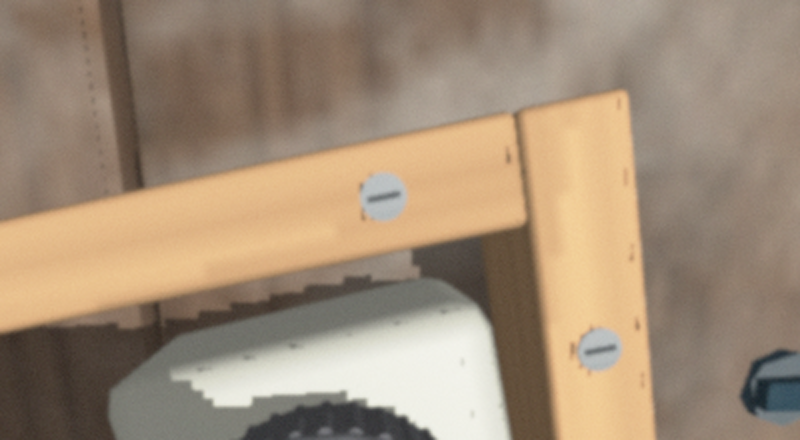

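The view shows the fence's inner top corner at crop (525,220). The jar's right edge runs from (490,330) to (510,440) and its near edge from (175,345) to (430,280), so gaps remain on both sides.

Run:
```python
from h import *
w=np.load("w2.npz")
g=lambda p,z:ray(w,(p[0]/2+150,p[1]/2),z)
A,C,B=[g(p,.058) for p in[(0,333),(525,220),(552,440)]]
an=lambda d:np.degrees(np.arctan2(d[1],d[0]))
print("corner",C,an(C-A),an(C-B)-90)
P=[g(p,.064) for p in[(180,340),(430,282),(490,330),(510,440)]];print(np.round(P,4),an(P[1]-P[0]),an(P[2]-P[3])-90)
t=np.radians((an(C-A)+an(C-B)-90)/2);u=np.array([np.cos(t),np.sin(t)]);v=np.array([-u[1],u[0]])
S=C-.045*u-.045*v;print("seat",S,"delta u,v",(S-[.5856,.0683])@u,(S-[.5856,.0683])@v)
print("edge gaps u",[(C-p)@u for p in P[2:]],"v",[(C-p)@v for p in P[:2]])
```

```text
corner [0.62925759 0.13202374] 8.31629024269916 7.905687557032465
[[0.554  0.1118]
 [0.6078 0.1208]
 [0.6204 0.1098]
 [0.6249 0.0846]] 9.474676817392123 10.101958315225872
seat [0.59105684 0.08112479] delta u,v 0.007211714877414351 0.011926589417799947
edge gaps u [np.float64(0.011912499998351983), np.float64(0.011022754103606468)] v [np.float64(0.009421906338017955), np.float64(0.008122924675727122)]
```

Emit:
jog_arm(
  steps=[
    [60,0.04,0.02,0,0.01],
    [60,0.08,0.03,0,0.02],
    [60,0.12,0.045,0,0.025],
    [60,0.15,0.06,0,0.025],
    [60,0.177,0.066,0,0.025],
    [60,0.177,0.066,0,0.025],
  ],
)

```text
time_s: 3.3
eef_pos: [0.5891, 0.076, 0.2389]
tcp_rot: [0.002, 0.737, 0.676, -0.001]
contact_force: [-2.8, -6.0, 7.8]
grip_width: 0.736
finger_force: 64.5
```

```bash
cat > f.py <<'E'
from h import *
o=get_obs();t=np.radians(8.2);u=np.array([np.cos(t),np.sin(t)]);v=np.array([-u[1],u[0]])
f=np.array(o['contact_force']);p=np.array(o['eef_pos']);q=o['tcp_rot']
C=np.array([.6293,.132]);d=p[:2]-C
print("t",o['time_s'],"rel fence",(d@u).round(4),(d@v).round(4),"z",p[2].round(4),"F u,v,z",(f[:2]@u).round(1),(f[:2]@v).round(1),f[2].round(1),"M",np.round(o['moment'],2),"tool x yaw-90",round(np.degrees(2*np.arctan2(q[2],q[1]))-90,2),"w",o['grip_width'])
E
python3 f.py
```

```text
t 3.3 rel fence -0.0478 -0.0497 z 0.2389 F u,v,z -3.6 -5.6 7.8 M [-1.27  0.56 -0.05] tool x yaw-90 -4.97 w 0.7358015425222578
```

Emit:
jog_arm(
  steps=[
    [60,0.04,-0.01,0,0],
    [60,0.06,-0.014,0,0],
    [60,0.08,-0.018,0,0],
    [60,0.1,-0.023,0,0],
    [60,0.12,-0.028,0,0],
    [60,0.12,-0.028,0,0],
  ],
)

```text
time_s: 3.9
eef_pos: [0.5891, 0.0822, 0.239]
tcp_rot: [0.003, 0.737, 0.676, -0.0]
contact_force: [-0.2, -6.2, 4.6]
grip_width: 0.733
finger_force: 64.4
```

```bash
python3 f.py
```

```text
t 3.9 rel fence -0.0469 -0.0436 z 0.239 F u,v,z -1.0 -6.1 4.6 M [-1.2  -0.05 -0.  ] tool x yaw-90 -4.97 w 0.7333998118895108
```

Emit:
jog_arm(
  steps=[
    [60,0.02,-0.005,0,0],
    [60,0.04,-0.01,0,0],
    [60,0.06,-0.014,0,0],
    [60,0.06,-0.014,0,0],
  ],
)

```text
time_s: 4.3
eef_pos: [0.5887, 0.0836, 0.2392]
tcp_rot: [0.004, 0.738, 0.675, -0.002]
contact_force: [0.3, -12.3, 5.3]
grip_width: 0.735
finger_force: 64.4
```

```bash
python3 f.py
```

```text
t 4.3 rel fence -0.0471 -0.0421 z 0.2392 F u,v,z -1.5 -12.3 5.3 M [-2.39 -0.03 -0.16] tool x yaw-90 -5.09 w 0.7351944924249755
```

Emit:
jog_arm(
  steps=[
    [60,0.005,0.02,0,0],
    [60,0.01,0.04,0,0],
    [60,0.014,0.06,0,0],
    [60,0.019,0.08,0,0],
    [60,0.023,0.1,0,0],
    [60,0.023,0.1,0,0],
  ],
)

```text
time_s: 4.9
eef_pos: [0.591, 0.0837, 0.239]
tcp_rot: [0.002, 0.738, 0.675, -0.005]
contact_force: [-10.3, -13.8, 13.5]
grip_width: 0.735
finger_force: 65.3
```

```bash
python3 f.py
```

```text
t 4.9 rel fence -0.0448 -0.0423 z 0.239 F u,v,z -12.2 -12.2 13.5 M [-2.71  1.95 -0.13] tool x yaw-90 -5.1 w 0.734679858176304
```

The jar touches both walls with about 12 N on each and almost no yaw moment, so it is flush. I'll add a little preload and start unscrewing.

Emit:
jog_arm(
  steps=[
    [60,0.024,0.015,0,0],
    [60,0.048,0.03,0,0],
    [60,0.048,0.03,-0.003,-0.05],
    [60,0.048,0.03,-0.006,-0.1],
    [60,0.048,0.03,-0.009,-0.15],
    [60,0.048,0.03,-0.012,-0.2],
    [60,0.048,0.03,-0.015,-0.25],
    [60,0.048,0.03,-0.015,-0.25],
  ],
)

```text
time_s: 5.7
eef_pos: [0.5921, 0.0839, 0.2393]
tcp_rot: [0.002, 0.649, 0.761, -0.008]
contact_force: [-11.7, -19.9, 14.4]
grip_width: 0.734
finger_force: 65.3
```

```bash
python3 f.py
```

```text
t 5.7 rel fence -0.0437 -0.0423 z 0.2393 F u,v,z -14.4 -18.0 14.4 M [-4.03  2.3  -0.14] tool x yaw-90 9.14 w 0.734180200544783
```

Run:
```python
from h import *
b=capture("wrist");w=calibration("wrist");s=capture("side")
np.savez("w3.npz",**{k:np.array(v) for k,v in w.items()},img=b)
x=cv2.resize(b[0:240,150:550],(660,396),interpolation=cv2.INTER_CUBIC);y=cv2.resize(s[140:230,270:420],(330,198),interpolation=cv2.INTER_CUBIC)
im=np.zeros((594,660,3),np.uint8);im[:396]=x;im[396:,:330]=y
cv2.imwrite("pics/g.png",im[:,:,::-1])
```

```text
(no output)
```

View pics/g.png

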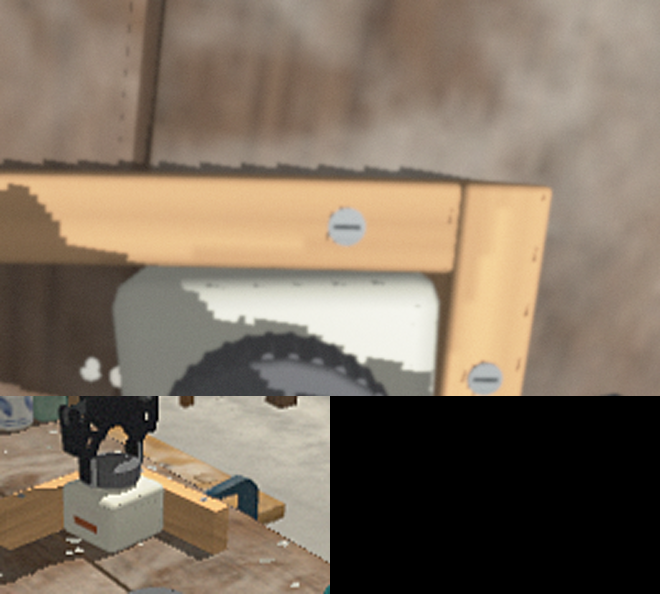

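The jar sits square and flush in the corner and the cap has turned 14° with the tool. Continuing.

Emit:
jog_arm(
  steps=[
    [60,0,0.01,-0.004,-0.06],
    [60,0,0.02,-0.008,-0.12],
    [60,0,0.02,-0.012,-0.18],
    [60,0,0.02,-0.016,-0.24],
    [60,0,0.02,-0.02,-0.3],
    [60,0,0.02,-0.024,-0.36],
  ],
)

```text
time_s: 6.4
eef_pos: [0.5927, 0.0839, 0.2401]
tcp_rot: [0.0, 0.501, 0.865, -0.009]
contact_force: [-11.8, -20.0, 14.1]
grip_width: 0.737
finger_force: 65.1
```

```bash
python3 f.py
```

```text
t 6.4 rel fence -0.0431 -0.0424 z 0.2401 F u,v,z -14.5 -18.1 14.1 M [-4.19  2.38 -0.51] tool x yaw-90 29.8 w 0.7365722071643404
```

Emit:
jog_arm(
  steps=[
    [60,0,0,-0.006,-0.06],
    [60,0,0,-0.012,-0.12],
    [60,0,0,-0.018,-0.18],
    [60,0,0,-0.024,-0.24],
    [60,0,0,-0.03,-0.3],
    [60,0,0,-0.035,-0.36],
    [60,0,0,-0.04,-0.42],
  ],
)

```text
time_s: 7.1
eef_pos: [0.5922, 0.0836, 0.2414]
tcp_rot: [-0.002, 0.31, 0.951, -0.01]
contact_force: [-11.9, -21.4, 11.6]
grip_width: 0.734
finger_force: 65.1
```

```bash
python3 f.py
```

```text
t 7.1 rel fence -0.0436 -0.0426 z 0.2414 F u,v,z -14.9 -19.5 11.6 M [-4.41  2.47 -0.52] tool x yaw-90 53.86 w 0.7344027875820439
```

Emit:
jog_arm(
  steps=[
    [60,0,0,-0.006,-0.06],
    [60,0,0,-0.01,-0.12],
    [60,0,0,-0.014,-0.18],
    [60,0,0,-0.018,-0.24],
    [60,0,0,-0.02,-0.3],
    [60,0,0,-0.02,-0.34],
  ],
)

```text
time_s: 7.7
eef_pos: [0.5922, 0.0834, 0.242]
tcp_rot: [-0.004, 0.145, 0.989, -0.009]
contact_force: [-11.3, -21.8, 10.9]
grip_width: 0.731
finger_force: 65.0
```

```bash
python3 f.py
```

```text
t 7.7 rel fence -0.0436 -0.0428 z 0.242 F u,v,z -14.3 -20.0 10.9 M [-4.48  2.44 -0.49] tool x yaw-90 73.3 w 0.7312518826489556
```

Emit:
jog_arm(
  steps=[
    [60,0.008,-0.04,-0.005,0],
    [60,0.014,-0.07,-0.01,0],
    [60,0.014,-0.07,-0.02,0],
  ],
)

```text
time_s: 8.0
eef_pos: [0.5916, 0.0824, 0.2423]
tcp_rot: [-0.003, 0.145, 0.989, -0.006]
contact_force: [-5.6, -14.1, -0.2]
grip_width: 0.739
finger_force: 65.2
```

```bash
python3 f.py
```

```text
t 8.0 rel fence -0.0444 -0.0438 z 0.2423 F u,v,z -7.5 -13.1 -0.2 M [-2.84  1.31 -0.14] tool x yaw-90 73.34 w 0.7391240232033612
```

Emit:
jog_arm(
  steps=[
    [60,0,-0.025,0,0],
    [60,0,-0.045,-0.01,0],
    [60,0,-0.045,-0.03,0],
    [60,0,-0.045,-0.05,0],
    [60,0,-0.045,-0.07,0],
    [60,0,-0.045,-0.09,0],
  ],
)

```text
time_s: 8.6
eef_pos: [0.5915, 0.0825, 0.246]
tcp_rot: [-0.003, 0.143, 0.99, -0.003]
contact_force: [-3.0, -6.0, -4.0]
grip_width: 0.735
finger_force: 66.2
```

```bash
python3 f.py
```

```text
t 8.6 rel fence -0.0445 -0.0436 z 0.246 F u,v,z -3.8 -5.6 -4.0 M [-1.22  0.62 -0.06] tool x yaw-90 73.5 w 0.7352076785361858
```

Emit:
jog_arm(
  steps=[
    [60,0,0,-0.04,0],
    [60,0,0,-0.08,0],
    [60,0,0,-0.13,0],
    [60,0,0,-0.2,0],
    [60,0,0,-0.3,0],
    [60,0,0,-0.42,0],
    [60,0,0,-0.54,0],
    [60,0,0,-0.54,0],
  ],
)

```text
time_s: 9.4
eef_pos: [0.5941, 0.0848, 0.2768]
tcp_rot: [0.001, 0.142, 0.99, 0.0]
contact_force: [-0.1, -0.1, -0.8]
grip_width: 0.731
finger_force: 66.5
```

```bash
python3 f.py
python3 - <<'E'
from h import *
b=capture("wrist");s=capture("side");c=capture("scene");w=calibration("wrist")
np.savez("w4.npz",**{k:np.array(v) for k,v in w.items()},img=b)
x=cv2.resize(b,(480,300));y=cv2.resize(s[120:240,260:430],(400,282),interpolation=cv2.INTER_CUBIC);z=cv2.resize(c[120:240,240:410],(400,282),interpolation=cv2.INTER_CUBIC)
im=np.zeros((590,800,3),np.uint8);im[:300,:480]=x;im[305:587,:400]=y;im[305:587,400:]=z
cv2.imwrite("pics/i.png",im[:,:,::-1])
E
```

```text
t 9.4 rel fence -0.0416 -0.0416 z 0.2768 F u,v,z -0.1 -0.1 -0.8 M [ 0.02 -0.03 -0.02] tool x yaw-90 73.64 w 0.731060441445577
```

View pics/i.png

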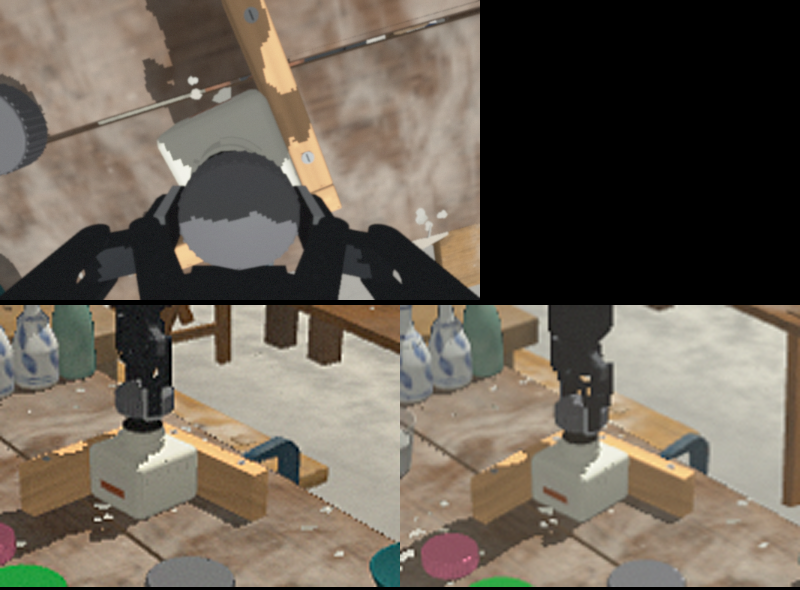

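The cap is off: the dark neck shows beneath it and the jar is still flush in the corner. When the threads released, the tool sprang about 4 mm off centre, so I'll correct that and lower by 5 mm.

Emit:
jog_arm(
  steps=[
    [60,0.02,-0.04,0.03,0],
    [60,0.047,-0.085,0.06,0],
    [60,0.047,-0.085,0.1,0],
    [60,0.047,-0.085,0.1,0],
    [60,0.047,-0.085,0.1,0],
    [60,0.047,-0.085,0.1,0],
  ],
)

```text
time_s: 10.15
eef_pos: [0.5901, 0.0812, 0.2702]
tcp_rot: [0.0, 0.142, 0.99, 0.0]
contact_force: [0.6, -0.3, -0.3]
grip_width: 0.73
finger_force: 66.5
```

```bash
python3 f.py
python3 - <<'E'
from h import *
c=capture("scene");s=capture("side")
y=cv2.resize(s[150:230,275:375],(400,320),interpolation=cv2.INTER_CUBIC);z=cv2.resize(c[150:230,275:375],(400,320),interpolation=cv2.INTER_CUBIC)
seat=np.array([.5911,.0811])
# expected pixels (in crop) of: neck top centre/edges, cap rim centre if centred, shoulder corners
t=np.radians(8.2);u=np.array([np.cos(t),np.sin(t)]);v=np.array([-u[1],u[0]])
for im,n in((y,"side"),(z,"scene")):
    k=calibration(n)
    def pr(P):
        return ((cv2.projectPoints(np.array(P,float),cv2.Rodrigues(np.array(k['R']))[0],np.array(k['t']),np.array(k['camera_matrix']),np.array(k['dist']))[0][:,0]-[275,150])*4).astype(np.int32)
    a=np.linspace(0,6.283,60)
    for r,h,col in((.032,.104,(255,0,0)),(.032,.126,(255,0,0))):
        cv2.polylines(im,[pr([[*(seat+r*np.array([np.cos(b),np.sin(b)])),h] for b in a])],True,col,1)
    cv2.polylines(im,[pr([[*(seat+i*.045*u+j*.045*v),.066] for i,j in((1,1),(1,-1),(-1,-1),(-1,1))])],True,(0,255,0),1)
cv2.imwrite("pics/j.png",np.hstack([y,z])[:,:,::-1])
E
```

```text
t 10.15 rel fence -0.046 -0.0447 z 0.2702 F u,v,z 0.5 -0.4 -0.3 M [-0.05  0.03  0.04] tool x yaw-90 73.63 w 0.730164423187495
```

View pics/j.png

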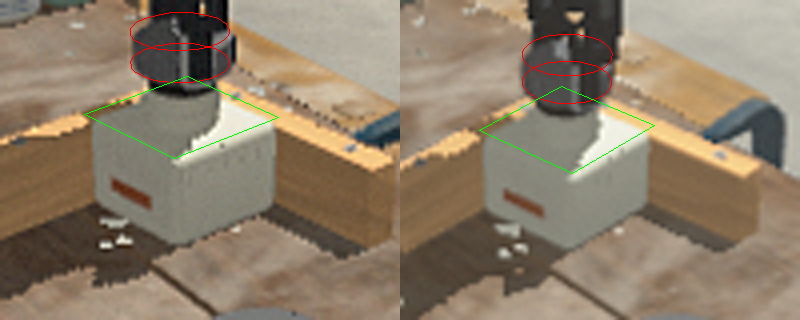

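The overlay shows the cap within about 2 mm of centre over the seat, and the jar's shoulder on the outline expected for a flush jar. Forces are near zero, so I'm handing in.

```bash
python3 -c "
from workcell import *
print(finish_job())"
```

```text
the job is handed in; nothing more can be done
None
```

The job is handed in at about 10 s of the 58 s: the jar is flush in the fence corner, and the unscrewed cap is held level and still about 13 mm above the neck, centred to within about 2 mm by the camera overlay; the pass/fail result was not returned.

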